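# Hold a printed panel flush in the bonding jig with a spacer

### The arm

A 6-joint arm with a two-finger parallel gripper is mounted at the origin on the work surface. World frame = base frame: x ahead of the robot, y to its left, z up, the work surface at z = 0. Lengths are in m, angles in rad, forces in N, time in s.
With the tool pointing down it reaches from about 0.3 to 1 m from the base axis. Payload 5.1 kg.
Tool frame: the origin (TCP) lies between the finger pads; the fingertips stand 8 mm ahead of it and the grasp point (between the pads) lies 11 mm behind it (bot.tcp_to_tips is the distance from the TCP to the fingertips, in m); z points along the fingers, x is the direction in which the jaws open and shut, and the axes are right-handed (so a half turn about z gives the same grasp; the last joint's range is limited). The gripper opens to 95 mm and grips with 3 to 60 N. Pads are 20 mm wide; open, the fingers measure 119 mm over their backs; the gripper's body (75 mm by 180 mm) begins 59 mm behind the grasp point.
Start: joints at [-1.381, 0.124, 1.65, -0, 1.367, -0.083], TCP at [0.175, -0.626, 0.223] pointing down, gripper open.
Joint ranges: [-2.61, 2.61], [-1.02, 2.33], [0.03, 2.71], [-1.35, 4.49], [0.32, 2.68], [-2.91, 2.91]. Speed limits (rad/s): [2.57, 2.57, 3.14, 3.14, 3.14, 3.14].

### API

Orientations are given as a rotation vector (axis times angle).
In Python, from workcell import bot gives the robot as it stands.
- The arm moves only by the shell command python3 -m jog 'ROWS' [OPENING] [FORCE]. ROWS is JSON, one flat list of numbers, 6 for each row, row after row: the shift along the tool's x, y, z in units of 0.05 m (1.0 is 0.05 m), then the turn, a rotation vector about the tool's x, y, z in units of 0.1 rad (1.0 is 0.1 rad). In form: [dx, dy, dz, wx, wy, wz, dx, dy, dz, wx, wy, wz, ...]. A call has exactly 8 rows; each row shifts and turns the commanded pose from where the row before left it, along the tool's axes as they then stand; what a row does not reach is not made up. A row lasts 1/10 s, in which the tool goes at most 50 mm and 8.59 degrees, less where a joint would pass 70% of its speed; a pose out of reach is approached as far as the arm can. A call with a number of a shift or a turn outside -1 to 1 is refused whole. A call with a gripper value outside its range is refused whole. OPENING is the closure, from -1 (fully open) to 1 (shut), so that 0 is half open, set as the call begins (- or left out, the last holds). The fingers move at their own pace and stop on an object; FORCE is the grip in N (left out, the last holds). Time passes only in rows, so rows that do not move let the fingers close, or fill a call up. It gives the time, the measured TCP pose, the force and the opening at its end, in the units of the state.
- bot.sense(): the state, without advancing time (a new reading comes with each control period).
- bot.read_camera(name): name is "side" or "top"; returns a dict with "color" (384x512x3 uint8, red, green, blue), "fx", "fy", "cx", "cy" (pixels), "pose" (4x4, takes a point from camera to world coordinates). Camera axes: x right, y down, z forward; pixel columns grow to the right and rows downward; lengths in m; the calibration is good to about 2 mm. A picture is of the moment at which its call begins. There is no depth.
- bot.sign_off(): hands the job in, once; it reports no verdict.
The state is a dict: "clock": time; "q": joint angles; "joint_velocities": joint speeds; "joint_efforts": joint torques, N m; "eef_pos": TCP position; "tool_rot": TCP orientation; "contact_force": force on the tool from outside, world axes, zero at the start; "wrist_torque": the same for the moment, N m; "width": opening from 0.0 (shut) to 1.0 (fully open).
Only numpy, scipy, OpenCV 4.12 (cv2) and the standard library are available. Lean on these libraries where they do the work, as an engineer would, in place of code of your own. Each camera call takes 0.05 s, during which the arm holds its last target.

### The job

Lift the handled pot off the grey printed panel in the jig and stand it upright, wholly on the mat beside the jig. Then slide the orange spacer upright, all the way down, into the one gap between the panel and the stop blocks that is wide enough for it, without forcing it against the blocks of the narrow gaps, and push with it so that the panel's whole long edge is pressed flush against the blue fence. Finish while still gripping the spacer and pressing the panel firmly with it; set the pot down without dropping it and leave everything else where it stands.

Things in the scene. Friction and masses are not known exactly. Their poses are not given: they have to be found in the camera images.
- jig: Bonding jig, fixed: aluminium base plate 160 (x) x 190 (y) x 12 mm; origin at the centre of its underside, on the table. Its x points from the stop blocks to the fence (roughly away from the robot), y along the fence. Blue fence along y: its inner face is at x = +55 mm, 180 mm long, its top 38 mm above the table. The stop blocks stand on the plate along the opposite edge.
- shallow_block_face (a point): Black stop block that leaves the WIDE gap, fixed on the jig: 32 mm deep (x), 43.5 mm long (y), 18 mm high (top 30 mm above the table). This point is the centre of its inner face, which looks along +x (axes as the jig's) to the panel, 9 mm above the jig plate. It lies at x = -37 mm in the jig's frame, so the gap to the panel is 28 mm when the panel is flush and about 17 to 26 mm before. It stands at y = -44, 0 or +44 mm in the row.
- shallow_block: The same shallow block; origin at the middle of its outer face (away from the panel), on the jig plate; axes as the jig's.
- deep_block_a: One of two black stop blocks that leave NARROW gaps (11 mm when the panel is flush, less before; the spacer does not fit): 49 mm deep (x), 43.5 mm long (y), 18 mm high, fixed on the jig; origin at the middle of the outer face, on the jig plate; axes as the jig's.
- deep_block_b: The other deep stop block, same sizes and origin.
- panel_center (a point): Loose grey printed panel lying on the jig plate between fence and blocks: 64 (x) x 160 (y) x 18 mm, about 0.15 kg, smooth and slippery; point at its centre. Its x points to the fence; at the start it stands 2 to 9 mm off the fence, slightly askew. Its top is 30 mm above the table.
- panel_left (a point): Point on the panel's long edge next to the fence, half-way up, 78 mm towards +y from the edge's middle (2 mm from the corner). It touches the fence when flush (x = +55 mm in the jig's frame).
- panel_right (a point): The same at the other end of that edge, 78 mm towards -y.
- pot_grip (a point): Centre of the black handle bar of the steel pot that stands on the panel. Bar 70 mm long along the pot's y, 12 x 12 mm in section, fixed upright over the pot; its centre is 102 mm above the pot's underside and 52 mm above the rim; 62 mm are free between the two thin uprights at its ends. Pot 64 mm across (70 mm over the uprights), 50 mm high, about 0.3 kg. z points up.
- mat: Square drip mat with a blue top, fixed on the table: 140 x 140 mm, 3 mm thick; origin at the centre of its underside. It lies to one side of the jig, left or right.
- spacer_center (a point): Centre of the orange spacer, a loose plastic slab standing upright on the table, on the side of the jig without the mat: 14 mm thick (x), 30 mm wide (y), 65 mm high (z), 40 g. It can be turned half a turn without a difference.
- squeeze_bottle_center (a point): Bystander: white squeeze bottle 64 mm across, spout up to 178 mm high; point on its axis 60 mm up.
- brush: Bystander: brush lying on the table beyond the jig, along its x.
- scraper: Bystander: flat scraper lying on the table at the right, along its x.
- test_ring_center (a point): Bystander: black printed ring 56 mm across, 20 mm high; point at its centre.
- filter_cup_center (a point): Bystander: white cup 70 mm across, 70 mm high; point at its centre.
- resin_jar_center (a point): Bystander: amber jar with black cap, 60 mm across, 100 mm high; point at its centre.
Things that resemble listed ones, but are neither listed nor needed, are in the scene too. Of the things shaped like the part that bears spacer_center, the orange one is meant.

How it is judged:
On the way, in this order (a step that is already met when the one before it is completed fails the run):
1. the pot is lifted clear of the panel (z of pot_grip in the frame of jig above 0.15 m and contact force between pot and panel below 0.05 N), for 0.1 s.
2. the pot stands upright, wholly on the mat, released (x of pot_grip in the frame of mat between -0.038 and 0.038 m and y of pot_grip in the frame of mat between -0.038 and 0.038 m and z of pot_grip in the frame of mat between 0.099 and 0.111 m and angle between pot_grip's own z axis and vertical below 0.1 rad and contact force between the fingers and pot below 0.1 N and linear speed of pot below 0.03 m/s), for 0.2 s.
3. the spacer is all the way down in the wide gap, upright (y of spacer_center in the frame of shallow_block_face between -0.01 and 0.01 m and x of spacer_center in the frame of shallow_block_face between 0.004 and 0.035 m and z of spacer_center in the frame of shallow_block_face between 0.0195 and 0.0305 m and angle between spacer_center's own z axis and vertical below 0.12 rad and angle between the x axis of spacer_center and the x axis of shallow_block_face, either way round below 0.15 rad), for 0.2 s.
At the end, for the whole second after the job is handed in: Pot released, upright, wholly on the mat; spacer in the wide gap within 10 mm of the shallow block's middle, upright, square (0.12 rad), foot within 6 mm of the plate; panel edge within 2 mm of the fence at both ends; gripper holds the spacer and presses it on the panel with over 4 N (all of step 2 and all of step 3 and x of panel_left in the frame of jig between 0.053 and 0.057 m and x of panel_right in the frame of jig between 0.053 and 0.057 m and z of panel_center in the frame of jig between 0.019 and 0.023 m and contact force between spacer and panel above 4 N and contact force between the fingers and spacer above 3 N and contact force between spacer and shallow_block below 0.5 N and contact force between each of the arm, the fingers and panel below 0.5 N and linear speed of panel below 0.01 m/s); the arm keeps its last pose, push and grip.
It fails at once if the spacer is forced against a deep block (over 6 N) (contact force between spacer and deep_block_a above 6 N or contact force between spacer and deep_block_b above 6 N).
It fails at once if the pot is dropped (linear speed of pot above 0.4 m/s and contact force between the fingers and pot below 0.05 N).
It fails at once if the pot is tipped over (angle between pot_grip's own z axis and vertical above 0.7 rad).
It fails at once if a bystander is moved more than 30 mm (distance of any of squeeze_bottle_center, brush, scraper, test_ring_center, filter_cup_center, resin_jar_center from where it was at the start of the episode above 0.03 m).
It also fails if it takes over 66 s, if anything falls off the work surface, if the arm or the gripper's body presses on something with over 40 N, if the wrist force passes 120 N, or if a joint passes its speed limit or range.

## Working session

There is one attempt and no reset: what is moved stays moved. The work goes in short steps, Python scripts to look and compute and a shell command to move; the robot and the scene stay as the last step left them, time stands still between calls to the robot, and variables do not carry over. Pictures are saved under pics/ and viewed, and the job is handed in when it is done.

```bash
ls; mkdir -p pics; python3 - <<'E'
from workcell import bot
import cv2,numpy as np
print(bot.sense())
for n in("side","top"):
    d=bot.read_camera(n); cv2.imwrite(f"pics/{n}0.png",d["color"][:,:,::-1])
    print(n,d["fx"],d["fy"],d["cx"],d["cy"],np.round(d["pose"],4).tolist())
    print(d["color"].shape)
E
```

```text
pics
{'clock': 0.0, 'q': array([-1.38059376e+00,  1.24502381e-01,  1.65165976e+00, -3.24066650e-05,
        1.36749089e+00, -8.25818368e-02]), 'joint_velocities': array([-0.00093594,  0.00077931, -0.00037864,  0.00013091, -0.0006843 ,
       -0.00107996]), 'joint_efforts': array([-5.14014619e-05, -4.17600667e+01, -3.59938180e+01,  7.73331430e-02,
        4.92863241e-02, -1.69318660e-04]), 'eef_pos': array([ 0.17497596, -0.62536137,  0.22139721]), 'tool_rot': array([-2.50178740e+00,  1.89793573e+00,  2.44052182e-03]), 'contact_force': array([ 0.35501751, -0.63493668,  0.18183358]), 'wrist_torque': array([ 0.02351072, -0.01812283, -0.02747101]), 'width': 1.0007803455845796}
side 406.62987796094114 406.62987796094114 251.41154330951008 190.09160414242578 [[-0.9518, -0.1929, 0.2386, 0.3071], [-0.3068, 0.6117, -0.7292, 0.9046], [-0.0053, -0.7672, -0.6414, 0.8629], [0.0, 0.0, 0.0, 1.0]]
(384, 512, 3)
top 383.84606813053557 383.84606813053557 262.06555130295703 185.22615236561302 [[0.0214, -0.9945, 0.1023, 0.4585], [-0.9996, -0.0231, -0.0158, 0.035], [0.018, -0.1019, -0.9946, 1.5154], [0.0, 0.0, 0.0, 1.0]]
(384, 512, 3)
```

View pics/side0.png

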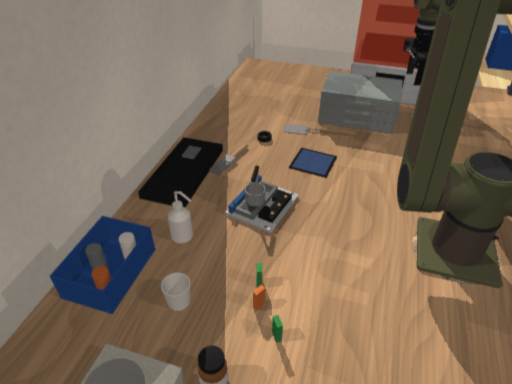

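View pics/top0.png

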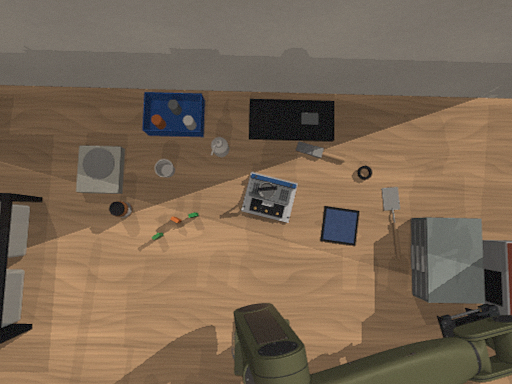

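The scene is clear: jig at top (270,198), mat on the right (340,226), and the orange spacer at (176,220) between two green decoys. I'll zoom in for detail.

```bash
python3 - <<'E'
import cv2,numpy as np
t=cv2.imread("pics/top0.png"); s=cv2.imread("pics/side0.png")
cv2.imwrite("pics/tz.png",cv2.resize(t[160:235,225:325],None,fx=8,fy=8,interpolation=cv2.INTER_CUBIC))
cv2.imwrite("pics/sz.png",cv2.resize(s[155:240,215:315],None,fx=7,fy=7,interpolation=cv2.INTER_CUBIC))
a=cv2.resize(t[195:250,130:220],None,fx=5,fy=5,interpolation=cv2.INTER_CUBIC)
b=cv2.resize(s[255:350,230:300],None,fx=5,fy=5,interpolation=cv2.INTER_CUBIC)
c=np.zeros((475,800,3),np.uint8);c[:275,:450]=a;c[:475,450:800]=b
cv2.imwrite("pics/spz.png",c)
E
```

```text
(no output)
```

View pics/tz.png

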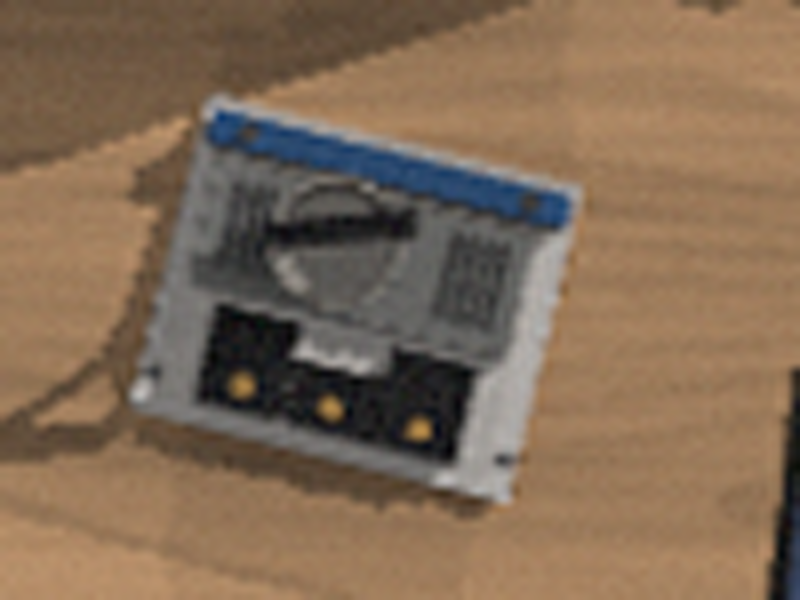

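View pics/sz.png

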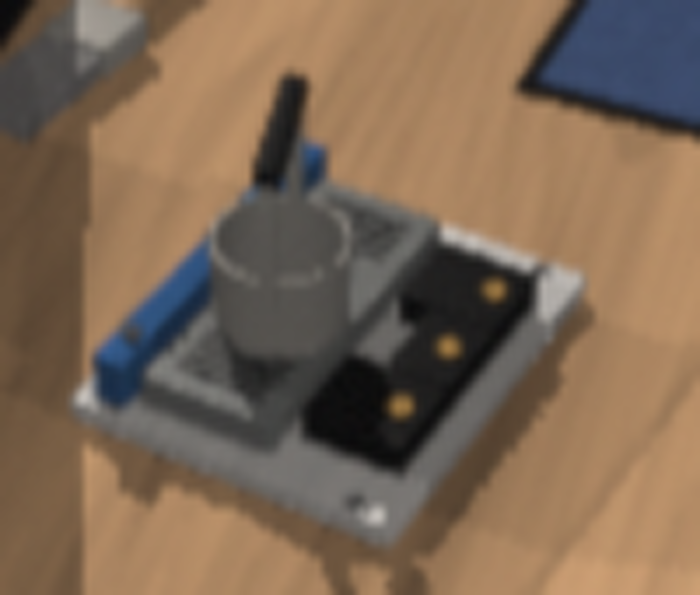

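View pics/spz.png

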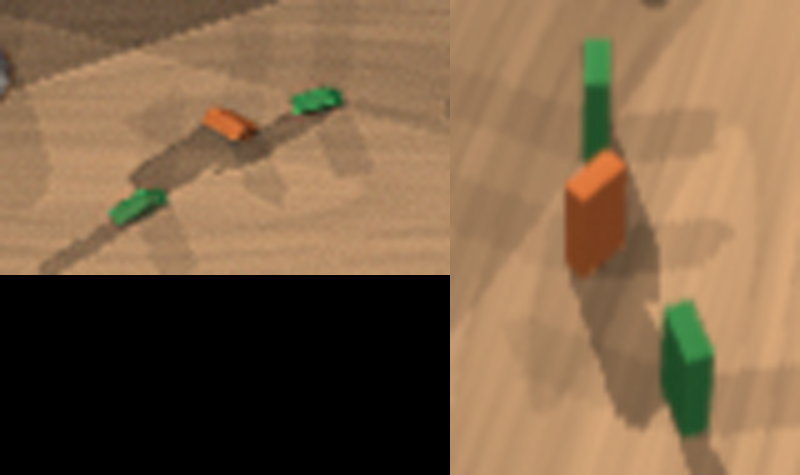

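The wide gap is the middle one: plate is visible at zoomed top (340,350), with deep blocks on both sides. Measuring next.

```bash
cat > h.py <<'E'
import cv2,numpy as np
from workcell import bot
class Cam:
    def __init__(s,n):
        d=bot.read_camera(n); s.im=d["color"].copy(); s.K=(d["fx"],d["fy"],d["cx"],d["cy"]); s.T=np.array(d["pose"])
        s.hsv=cv2.cvtColor(s.im,cv2.COLOR_RGB2HSV)
    def ray(s,u,v):
        fx,fy,cx,cy=s.K; r=s.T[:3,:3]@np.array([(u-cx)/fx,(v-cy)/fy,1]); return s.T[:3,3],r/np.linalg.norm(r)
    def plane(s,u,v,z):
        o,r=s.ray(u,v); return o+r*(z-o[2])/r[2]
    def proj(s,p):
        fx,fy,cx,cy=s.K; q=s.T[:3,:3].T@(np.asarray(p)-s.T[:3,3]); return np.array([cx+fx*q[0]/q[2],cy+fy*q[1]/q[2]])
    def mask(s,lo,hi,roi):
        m=cv2.inRange(s.hsv,np.array(lo),np.array(hi)); k=np.zeros_like(m); x0,y0,x1,y1=roi; k[y0:y1,x0:x1]=1; return m*k
def tri(a,ua,b,ub):
    o1,r1=a.ray(*ua);o2,r2=b.ray(*ub)
    A=np.c_[r1,-r2];t=np.linalg.lstsq(A,o2-o1,rcond=None)[0]
    p,q=o1+r1*t[0],o2+r2*t[1]; return (p+q)/2,np.linalg.norm(p-q)
def rect(m):
    n,l,st,c=cv2.connectedComponentsWithStats((m>0).astype(np.uint8)); i=1+np.argmax(st[1:,4])
    pts=np.argwhere(l==i)[:,::-1].astype(np.float32)
    return c[i],st[i,4],cv2.minAreaRect(pts)
E
python3 - <<'E'
from h import *
t=Cam("top");s=Cam("side")
def axisinfo(r,z,cam):
    b=cv2.boxPoints(r); P=[cam.plane(u,v,z)[:2] for u,v in b]
    e=[P[1]-P[0],P[2]-P[1]]; L=[np.linalg.norm(x) for x in e]; i=int(np.argmax(L))
    return np.mean(P,0).round(4),np.round(L,4),round(np.degrees(np.arctan2(e[i][1],e[i][0])),1)
# fence top
m=t.mask((95,100,50),(125,255,255),(225,160,325,235)); c,a,r=rect(m); print("fence",c,a,axisinfo(r,.038,t))
# mat
m=t.mask((95,80,20),(130,255,255),(315,200,365,250)); c,a,r=rect(m); print("mat top",c,a,axisinfo(r,.003,t))
m=s.mask((95,80,20),(130,255,255),(280,140,345,185)); c,a,r=rect(m); print("mat side",c,a,s.plane(*c,.003))
# orange
m=t.mask((3,140,100),(15,255,255),(130,195,220,250)); c,a,r=rect(m); print("sp top",c,a,axisinfo(r,.065,t), t.plane(*c,.06))
m=s.mask((3,140,170),(15,255,255),(230,255,300,350)); c2,a,r=rect(m); print("sp side(top face?)",c2,a,axisinfo(r,.065,s),tri(t,c,s,c2))
# yellow dots
for cam,roi in((t,(245,195,290,225)),(s,(260,185,300,220))):
    m=cam.mask((15,120,120),(30,255,255),roi); n,l,st,cc=cv2.connectedComponentsWithStats(m)
    print([ (cc[i].round(1),st[i,4],cam.plane(*cc[i],.030).round(4)) for i in range(1,n)])
# handle
g=cv2.cvtColor(t.im,cv2.COLOR_RGB2GRAY)
print(g[182:196,255:282])
E
```

```text
fence [272.98757764 180.57763975] 161 (array([ 0.6292, -0.0312]), array([0.0142, 0.1759]), np.float64(-102.8))
mat top [339.63125638 225.32482125] 979 (array([ 0.4646, -0.2978]), array([0.129 , 0.1241]), np.float64(-6.9))
mat side [312.81764706 161.63529412] 680 [ 0.46546405 -0.29122828  0.003     ]
sp top [174.9787234  219.12765957] 47 (array([0.471 , 0.3338]), array([0.0182, 0.0388]), np.float64(-115.1)) [0.47238714 0.3368314  0.06      ]
sp side(top face?) [258.47540984 289.57377049] 61 (array([0.4754, 0.3414]), array([0.0304, 0.0139]), np.float64(-118.4)) (array([0.47447041, 0.33743106, 0.05943225]), np.float64(0.004259543157736792))
[(array([255. , 207.8]), np.int32(4), array([0.5231, 0.0369, 0.03  ])), (array([265.8, 210.6]), np.int32(5), array([ 0.513 , -0.0051,  0.03  ])), (array([277. , 213.5]), np.int32(6), array([ 0.5028, -0.0486,  0.03  ])), (array([288.5, 222.5]), np.int32(2), array([ 0.4692, -0.0936,  0.03  ]))]
[(array([285.5, 196. ]), np.int32(2), array([ 0.5061, -0.0471,  0.03  ])), (array([278.7, 204.3]), np.int32(3), array([ 0.5165, -0.0028,  0.03  ])), (array([272
[... 942 characters left out ...]
  87  97  95 101  75]
 [ 43  51  18  49  53  36  38  44  45  52  58  53  61  61  60  70  78  85
   80  75  98  95 101  98 100  94  69]
 [ 43  57  32  76  84  78  87  84  96  92  98  94  91  91  92  93  94  92
   76  92 116  98 101 101 103  93  67]
 [ 53  56  46  65  99 129 119  84  91  86  90  87  88  88  86  91  86  84
   79  97 117  99 102 100 103  82  56]
 [ 53  50  50  55 106 145 119  92  85  87  88  91  91  91  85  85  85  85
   93 106 102 100 102 102 101  75  59]
 [ 63  61  52  47  76 119 133 123  98  83  87  87  87  87  88  90  86  87
  101 111  96  94 103 101  92  64  73]
 [ 67  70  66  62  63 101 134 134 113  87  88  90  89  90  89  81  89 102
   92  86  99  99 102  98  91  66  69]]
```

```bash
python3 - <<'E'
from h import *
t=Cam("top");s=Cam("side")
zt=lambda x,y:(225+(x+.5)/8-.5,160+(y+.5)/8-.5)
zs=lambda x,y:(215+(x+.5)/7-.5,155+(y+.5)/7-.5)
P=[t.plane(*zt(*p),.012) for p in((212,97),(580,187),(510,498),(135,408))]
print("plate top",np.round(P,4).tolist(),np.mean(P,0))
for i in range(4): 
    d=P[(i+1)%4]-P[i]; print(np.linalg.norm(d).round(4),np.degrees(np.arctan2(d[1],d[0])).round(1))
P=[s.plane(*zs(*p),.012) for p in((78,402),(385,535),(583,278))]
print("plate side",np.round(P,4).tolist(),(P[0]+P[2])/2)
for i in range(2): 
    d=P[(i+1)%4]-P[i]; print(np.linalg.norm(d).round(4),np.degrees(np.arctan2(d[1],d[0])).round(1))
mt=t.mask((0,0,0),(180,255,50),(256,186,280,194)); c,a,r=rect(mt)
print("handle top",c,a,r,t.plane(*c,.135)); b=cv2.boxPoints(r)
Q=np.array([t.plane(u,v,.136) for u,v in b]);print(Q.round(4).tolist())
ms=s.mask((0,0,0),(180,255,60),(250,164,262,184)); c2,a,r=rect(ms);print("handle side",c2,a,s.plane(*c2,.132),tri(t,c,s,c2))
pts=np.argwhere(ms)[:,::-1]; print(pts.min(0),pts.max(0),r)
# handle direction from side ends
for p in ((268,180),(292,82)): print(s.plane(*zs(*p),.132).round(4))
# pot bottom/rim from top: rim centre
print(t.plane(*zt(335,247),.08), s.plane(*zs(282,240),.08))
# panel corners top z=.03
P=[t.plane(*zt(*p),.03) for p in((192,285),(500,362),(525,235))];print("panel",np.round(P,4).tolist())
P=[s.plane(*zs(*p),.03) for p in((145,375),(275,420),(440,222))];print("panel side",np.round(P,4).tolist())
# spacer top face corners (spz right: 450,0 offset, fx5 crop 230,255)
q=lambda x,y:(230+(x-450+.5)/5-.5,255+(y+.5)/5-.5)
P=[s.plane(*q(*p),.065) for p in((567,187),(587,203),(626,165),(608,150))];print("sp",np.round(P,4).tolist(),np.mean(P,0))
print(s.plane(*q(582,276),0))
ql=lambda x,y:(130+(x+.5)/5-.5,195+(y+.5)/5-.5)
P=[t.plane(*ql(*p),.065) for p in((212,106),(205,121),(245,138),(256,127))];print("sp top",np.round(P,4).tolist(),np.mean(P,0))
E
```

```text
plate top [[0.6659, 0.0558, 0.012], [0.6254, -0.1267, 0.012], [0.4719, -0.0944, 0.012], [0.5118, 0.0896, 0.012]] [ 0.56874728 -0.01891818  0.012     ]
0.187 -102.5
0.1569 168.1
0.1883 77.8
0.1578 -12.4
plate side [[0.6667, 0.0605, 0.012], [0.5163, 0.098, 0.012], [0.4746, -0.0878, 0.012]] [ 0.57062964 -0.01364025  0.012     ]
0.155 166.0
0.1904 -102.7
handle top [266.25396825 188.53968254] 63 ((265.80328369140625, 188.66392517089844), (4.8670854568481445, 21.071619033813477), 76.75948333740234) [ 0.58879843 -0.00226227  0.135     ]
[[0.5872, 0.0384, 0.136], [0.6064, -0.0353, 0.136], [0.5893, -0.0397, 0.136], [0.5701, 0.034, 0.136]]
handle side [254.71428571 174.17857143] 56 [0.59214024 0.00121358 0.132     ] (array([ 0.59116023, -0.00196174,  0.12963327]), np.float64(0.003801968589914155))
[252 166] [257 181] ((255.09999084472656, 173.70001220703125), (3.7947330474853516, 15.81138801574707), 18.434947967529297)
[0.5886 0.0303 0.132 ]
[ 0.5993 -0.0373  0.132 ]
[ 0.58685004 -0.00458173  0.08      ] [0.59024662 0.00579903 0.08      ]
panel [[0.5712, 0.063, 0.03], [0.5373, -0.087, 0.03], [0.5993, -0.0983, 0.03]]
panel side [[0.6374, 0.0536, 0.03], [0.5751, 0.0636, 0.03], [0.5427, -0.0859, 0.03]]
sp [[0.4857, 0.3522, 0.065], [0.474, 0.3579, 0.065], [0.4627, 0.3318, 0.065], [0.4734, 0.326, 0.065]] [0.47395326 0.34199187 0.065     ]
[0.477323   0.35477648 0.        ]
sp top [[0.4845, 0.3475, 0.065], [0.4732, 0.3522, 0.065], [0.4612, 0.3218, 0.065], [0.4696, 0.3139, 0.065]] [0.47211545 0.33383968 0.065     ]
```

```bash
cat >> h.py <<'E'
from scipy.spatial.transform import Rotation as R
def go(x,y,z,yaw):
    s=bot.sense(); r=R.from_rotvec(s["tool_rot"]); d=r.inv().apply(np.array([x,y,z])-s["eef_pos"])/.05
    c=np.cos(np.radians(yaw));n=np.sin(np.radians(yaw))
    g=R.from_matrix(np.array([[c,n,0],[n,-c,0],[0,0,-1.]])); w=(r.inv()*g).as_rotvec()/.1
    d2=g.inv().apply(np.array([x,y,z])-s["eef_pos"])/.05
    print("clk",round(s["clock"],2),"pos",s["eef_pos"].round(4),"shift total",d.round(2),"turn",w.round(2),"shift in final frame",d2.round(2),"F",s["contact_force"].round(1),"w",round(s["width"],3),"q6",s["q"][5].round(2))
E
python3 -c "
from h import *
go(.59,-.0005,.21,9)"
```

```text
clk 0.3 pos [ 0.1751 -0.6258  0.2222] shift total [ -9.81 -11.36   0.25] turn [-1.000e-02  1.000e-02 -1.455e+01] shift in final frame [ 10.15 -11.05   0.24] F [-0.6 -0.1  0.3] w 1.001 q6 -0.08
```

```bash
python3 -m jog '[-0.6,-0.7,0,0,0,0,-0.6,-0.7,0,0,0,0,-0.6,-0.7,0,0,0,0,-0.6,-0.7,0,0,0,0,-0.6,-0.7,0,0,0,0,-0.6,-0.7,0,0,0,0,-0.6,-0.7,0,0,0,0,-0.6,-0.7,0,0,0,0]' -1 20
python3 -m jog '[-0.6,-0.7,0,0,0,0,-0.6,-0.7,0,0,0,0,-0.6,-0.7,0,0,0,0,-0.6,-0.7,0,0,0,0,-0.6,-0.7,0,0,0,0,-0.6,-0.7,0,0,0,0,-0.6,-0.7,0,0,0,0,-0.6,-0.7,0,0,0,0]'
python3 -m jog '[0,0,0,0,0,-1,0,0,0,0,0,-1,0,0,0,0,0,-1,0,0,0,0,0,-1,0,0,0,0,0,-1,0,0,0,0,0,-1,0,0,0,0,0,-1,0,0,0,0,0,-1]'
python3 -m jog '[0,0,0,0,0,-1,0,0,0,0,0,-1,0,0,0,0,0,-1,0,0,0,0,0,-1,0,0,0,0,0,-1,0,0,0,0,0,-1,0,0,0,0,0,-0.55,0,0,0,0,0,0]'
python3 - <<'E'
from h import *
go(.59,-.0005,.21,9)
for n in("side","top"):
    c=Cam(n); x,y=(205,100) if n=="side" else (215,150)
    cv2.imwrite(f"pics/{n}1.png",cv2.resize(c.im[y:y+140,x:x+120,::-1],None,fx=4,fy=4,interpolation=cv2.INTER_CUBIC))
E
```

```text
clock: 1.1
eef_pos: [0.3807, -0.3177, 0.2229]
tool_rot: [2.502, -1.899, 0.001]
contact_force: [0.4, 0.3, 0.3]
width: 1.003
clock: 1.9
eef_pos: [0.5859, -0.011, 0.2228]
tool_rot: [-2.503, 1.898, -0.001]
contact_force: [0.4, -1.0, 0.3]
width: 1.001
clock: 2.7
eef_pos: [0.585, -0.0128, 0.2226]
tool_rot: [-3.046, 0.768, 0.0]
contact_force: [-0.2, 0.1, 0.1]
width: 0.997
clock: 3.5
eef_pos: [0.585, -0.0128, 0.2226]
tool_rot: [-3.132, -0.246, 0.0]
contact_force: [0.3, 0.3, -0.1]
width: 0.999
clk 3.5 pos [ 0.585  -0.0128  0.2226] shift total [ 0.14 -0.23  0.25] turn [-0.  0. -0.] shift in final frame [ 0.14 -0.23  0.25] F [ 0.3  0.3 -0.1] w 0.999 q6 -0.27
```

View pics/side1.png

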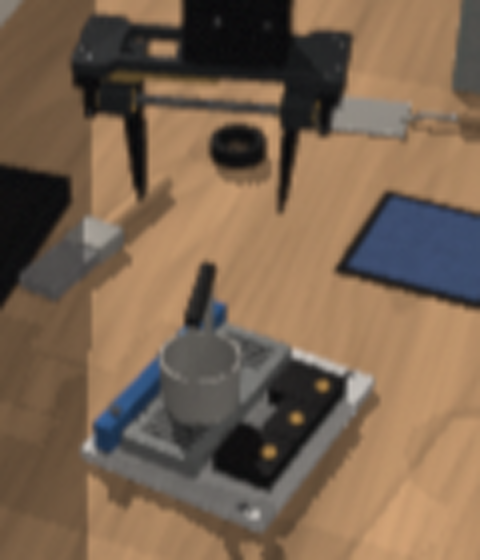

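View pics/top1.png

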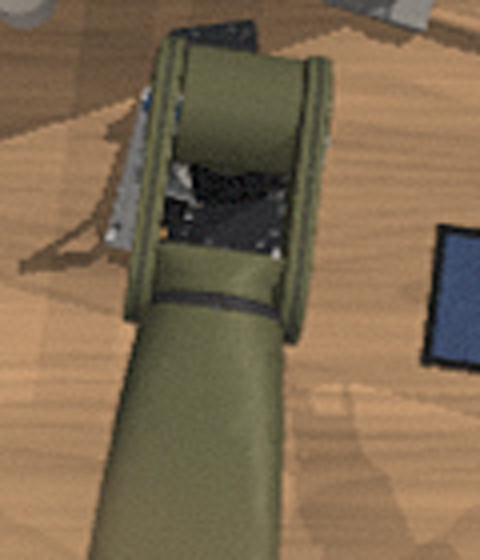

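```bash
python3 - <<'E'
from h import *
s=Cam("side"); f=lambda x,y:(205+(x+.5)/4-.5,100+(y+.5)/4-.5)
e=bot.sense()["eef_pos"]; z=e[2]-.008
a=s.plane(*f(142,202),z);b=s.plane(*f(281,213),z);print(a,b,(a+b)/2-e, s.proj([e[0],e[1],z]))
a=s.plane(*f(209,268),.132);b=s.plane(*f(192,319),.132);print(a,b,(a+b)/2,np.degrees(np.arctan2(*(b-a)[[1,0]])))
E
```

```text
[0.63248311 0.009946   0.21462242] [ 0.53551793 -0.00627138  0.21462242] [-0.00103383  0.01466662 -0.008     ] [258.59857511 148.62036435]
[ 0.59712475 -0.03620705  0.132     ] [0.5905076  0.02648587 0.132     ] [ 0.59381617 -0.00486059  0.132     ] 96.02518117198797
```

```bash
python3 -m jog '[0.1,-0.18,0.3,0,0,0,0,0,0.3,0,0,0,0,0,0.3,0,0,0,0,0,0.3,0,0,0,0,0,0.3,0,0,0,0,0,0.3,0,0,0,0,0,0.2,0,0,0,0,0,0,0,0,0]'
python3 -m jog '[0,0,0,0,0,0,0,0,0,0,0,0,0,0,0,0,0,0,0,0,0,0,0,0,0,0,0,0,0,0,0,0,0,0,0,0,0,0,0,0,0,0,0,0,0,0,0,0]' 1 30
python3 - <<'E'
from h import *
go(.59,-.003,.121,9)
c=Cam("side"); x,y=(205,100)
cv2.imwrite(f"pics/side2.png",cv2.resize(c.im[y:y+140,x:x+120,::-1],None,fx=4,fy=4,interpolation=cv2.INTER_CUBIC))
E
```

```text
clock: 4.45
eef_pos: [0.5873, -0.0031, 0.1203]
tool_rot: [-3.131, -0.246, 0.006]
contact_force: [-0.3, 0.3, -0.3]
width: 0.999
clock: 5.25
eef_pos: [0.5886, -0.0032, 0.1227]
tool_rot: [-3.132, -0.246, 0.0]
contact_force: [-0.4, -0.1, 0.1]
width: 0.382
clk 5.25 pos [ 0.5886 -0.0032  0.1227] shift total [0.03 0.   0.03] turn [-0.  0. -0.] shift in final frame [0.03 0.   0.03] F [-0.4 -0.1  0.1] w 0.382 q6 -0.25
```

View pics/side2.png

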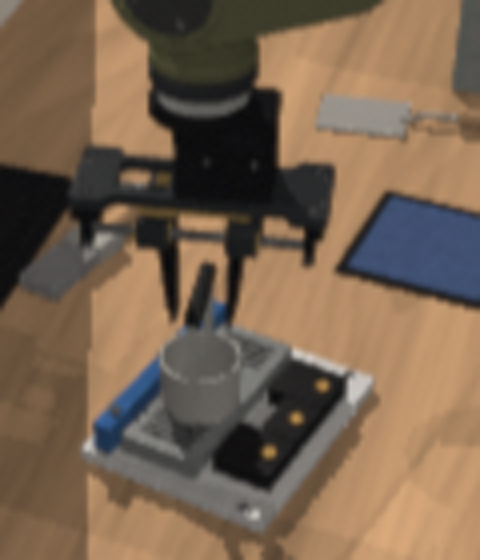

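Fingers straddle the bar (zoomed 205,295) and are still closing. Let them finish.

```bash
python3 -m jog '[0,0,0,0,0,0,0,0,0,0,0,0,0,0,0,0,0,0,0,0,0,0,0,0,0,0,0,0,0,0,0,0,0,0,0,0,0,0,0,0,0,0,0,0,0,0,0,0]'
python3 -m jog '[0,0,-0.1,0,0,0,0,0,-0.15,0,0,0,0,0,-0.2,0,0,0,0,0,-0.25,0,0,0,0,0,-0.25,0,0,0,0,0,-0.25,0,0,0,0,0,-0.2,0,0,0,0,0,0,0,0,0]'
python3 - <<'E'
from h import *
go(.4625,-.296,.18,9)
c=Cam("side"); x,y=(205,90)
cv2.imwrite(f"pics/side3.png",cv2.resize(c.im[y:y+140,x:x+140,::-1],None,fx=4,fy=4,interpolation=cv2.INTER_CUBIC))
E
```

```text
clock: 6.1
eef_pos: [0.5886, -0.0032, 0.1226]
tool_rot: [-3.132, -0.246, -0.0]
contact_force: [0.3, 0.2, -0.9]
width: 0.124
clock: 6.9
eef_pos: [0.5899, -0.0033, 0.1954]
tool_rot: [3.131, 0.246, 0.007]
contact_force: [0.3, -0.2, -3.5]
width: 0.121
clk 6.9 pos [ 0.5899 -0.0033  0.1954] shift total [-3.43  5.38  0.3 ] turn [ 0.01 -0.04 -0.  ] shift in final frame [-3.43  5.38  0.31] F [ 0.3 -0.2 -3.5] w 0.121 q6 -0.25
```

View pics/side3.png

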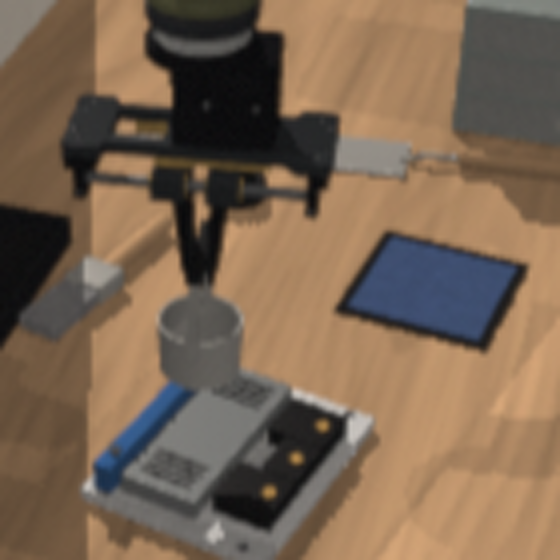

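```bash
python3 -m jog '[-0.07,0.12,0,0,0,0,-0.15,0.24,0,0,0,0,-0.22,0.35,0,0,0,0,-0.25,0.4,0,0,0,0,-0.25,0.4,0,0,0,0,-0.25,0.4,0,0,0,0,-0.25,0.4,0,0,0,0,-0.25,0.4,0,0,0,0]'
python3 -m jog '[-0.25,0.4,0,0,0,0,-0.25,0.4,0,0,0,0,-0.25,0.4,0,0,0,0,-0.25,0.4,0,0,0,0,-0.25,0.4,0,0,0,0,-0.22,0.35,0,0,0,0,-0.15,0.24,0,0,0,0,-0.07,0.12,0,0,0,0]'
python3 -m jog '[0,0,0.2,0,0,0,0,0,0.3,0,0,0,0,0,0.3,0,0,0,0,0,0.3,0,0,0,0,0,0.25,0,0,0,0,0,0.2,0,0,0,0,0,0.1,0,0,0,0,0,0,0,0,0]'
python3 - <<'E'
from h import *
go(.465,-.296,.0957,9)
for n,x,y in(("side",255,80),("top",270,160)):
    c=Cam(n)
    cv2.imwrite(f"pics/{n}4.png",cv2.resize(c.im[y:y+130,x:x+130,::-1],None,fx=4,fy=4,interpolation=cv2.INTER_CUBIC))
E
```

```text
clock: 7.75
eef_pos: [0.5248, -0.1518, 0.1917]
tool_rot: [-3.132, -0.245, 0.003]
contact_force: [0.6, 0.1, -3.5]
width: 0.119
clock: 8.55
eef_pos: [0.4628, -0.2985, 0.1921]
tool_rot: [-3.132, -0.243, 0.001]
contact_force: [-0.1, 0.5, -3.0]
width: 0.122
clock: 9.35
eef_pos: [0.4637, -0.2969, 0.1092]
tool_rot: [-3.131, -0.246, 0.002]
contact_force: [0.0, 1.1, -2.9]
width: 0.126
clk 9.35 pos [ 0.4637 -0.2969  0.1092] shift total [ 0.03 -0.01  0.27] turn [-0.01  0.01  0.  ] shift in final frame [ 0.03 -0.01  0.27] F [ 0.   1.1 -2.9] w 0.126 q6 -0.82
```

View pics/side4.png

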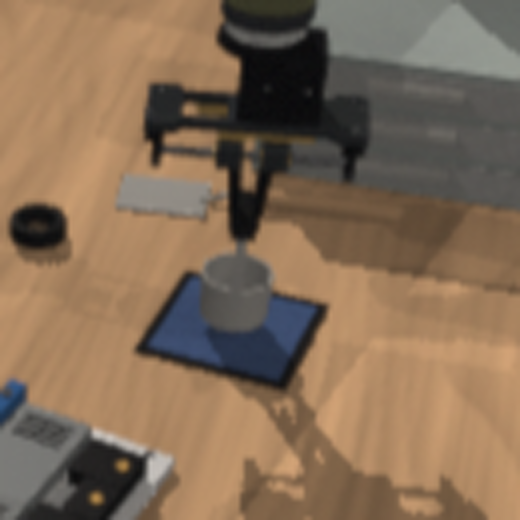

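Pot is over the mat, centred (zoomed 236,305), about 14 mm above it. Lowering gently.

```bash
python3 -m jog '[0,0,0.08,0,0,0,0,0,0.06,0,0,0,0,0,0.05,0,0,0,0,0,0.04,0,0,0,0,0,0.02,0,0,0,0,0,0,0,0,0,0,0,0,0,0,0,0,0,0,0,0,0]'
python3 -c "
from h import *
go(.465,-.296,.0957,9)"
```

```text
clock: 10.25
eef_pos: [0.4642, -0.2973, 0.0978]
tool_rot: [3.132, 0.246, 0.0]
contact_force: [1.2, 0.3, -2.9]
width: 0.126
clk 10.25 pos [ 0.4642 -0.2973  0.0978] shift total [ 0.02 -0.02  0.04] turn [ 0. -0. -0.] shift in final frame [ 0.02 -0.02  0.04] F [ 1.2  0.3 -2.9] w 0.126 q6 -0.82
```

```bash
python3 -m jog '[0,0,0.02,0,0,0,0,0,0.01,0,0,0,0,0,0.01,0,0,0,0,0,0.01,0,0,0,0,0,0.01,0,0,0,0,0,0,0,0,0,0,0,0,0,0,0,0,0,0,0,0,0]'
```

```text
clock: 11.05
eef_pos: [0.4646, -0.2974, 0.0955]
tool_rot: [3.132, 0.246, 0.002]
contact_force: [0.1, 2.8, 5.4]
width: 0.122
```

Contact felt (force went from -3 to +5 N). Release.

```bash
python3 -m jog '[0,0,-0.01,0,0,0,0,0,-0.01,0,0,0,0,0,0,0,0,0,0,0,0,0,0,0,0,0,0,0,0,0,0,0,0,0,0,0,0,0,0,0,0,0,0,0,0,0,0,0]' -0.2
python3 - <<'E'
from h import *
go(.465,-.296,.2,9)
c=Cam("side");x,y=255,80
cv2.imwrite(f"pics/side5.png",cv2.resize(c.im[y:y+130,x:x+130,::-1],None,fx=4,fy=4,interpolation=cv2.INTER_CUBIC))
E
```

```text
clock: 11.85
eef_pos: [0.464, -0.2973, 0.0956]
tool_rot: [-3.132, -0.246, 0.0]
contact_force: [-0.5, -0.1, -0.9]
width: 0.595
clk 11.85 pos [ 0.464  -0.2973  0.0956] shift total [ 0.02 -0.02 -2.09] turn [-0.  0. -0.] shift in final frame [ 0.02 -0.02 -2.09] F [-0.5 -0.1 -0.9] w 0.595 q6 -0.82
```

View pics/side5.png

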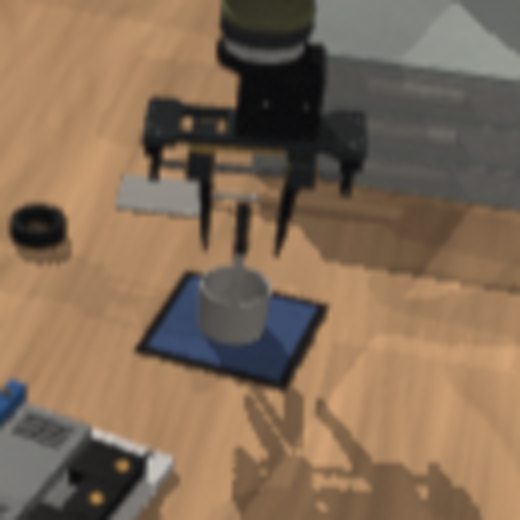

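```bash
python3 -m jog '[0,0,-0.1,0,0,0,0,0,-0.2,0,0,0,0,0,-0.3,0,0,0,0,0,-0.3,0,0,0,0,0,-0.3,0,0,0,0,0,-0.4,0,0,0,0,0,-0.4,0,0,0,0,0,0,0,0,0]'
python3 -c "
from h import *
go(.473,.337,.19,-25)"
```

```text
clock: 12.7
eef_pos: [0.4659, -0.2987, 0.2007]
tool_rot: [3.126, 0.246, 0.009]
contact_force: [0.1, -0.5, 0.2]
width: 0.603
clk 12.7 pos [ 0.4659 -0.2987  0.2007] shift total [  2.13 -12.54   0.15] turn [ 0.04 -0.07  5.93] shift in final frame [ -5.24 -11.58   0.21] F [ 0.1 -0.5  0.2] w 0.603 q6 -0.82
```

```bash
python3 -m jog '[0.13,-0.4,0,0,0,0,0.13,-0.8,0,0,0,0,0.13,-0.8,0,0,0,0,0.13,-0.8,0,0,0,0,0.13,-0.8,0,0,0,0,0.13,-0.8,0,0,0,0,0.13,-0.8,0,0,0,0,0.13,-0.8,0,0,0,0]'
python3 -m jog '[0.13,-0.9,0,0,0,0,0.13,-0.9,0,0,0,0,0.13,-0.9,0,0,0,0,0.13,-0.9,0,0,0,0,0.13,-0.9,0,0,0,0,0.13,-0.9,0,0,0,0,0.13,-0.74,0,0,0,0,0.13,-0.4,0,0,0,0]'
python3 -m jog '[0,0,0,0,0,1,0,0,0,0,0,1,0,0,0,0,0,1,0,0,0,0,0,1,0,0,0,0,0,1,0,0,0,0,0,0.9,0,0,0,0,0,0,0,0,0,0,0,0]'
python3 - <<'E'
from h import *
go(.473,.337,.19,-25)
for n,x,y in(("side",215,220),("top",130,150)):
    c=Cam(n)
    cv2.imwrite(f"pics/{n}6.png",cv2.resize(c.im[y:y+130,x:x+130,::-1],None,fx=4,fy=4,interpolation=cv2.INTER_CUBIC))
    cv2.imwrite(f"pics/{n}6f.png",c.im[:,:,::-1])
E
```

```text
clock: 13.5
eef_pos: [0.4679, 0.0088, 0.1953]
tool_rot: [-3.132, -0.246, 0.0]
contact_force: [1.0, -0.0, 0.8]
width: 0.597
clock: 14.3
eef_pos: [0.4678, 0.3409, 0.195]
tool_rot: [-3.131, -0.251, 0.001]
contact_force: [0.2, -0.4, 0.3]
width: 0.598
clock: 15.1
eef_pos: [0.4685, 0.3382, 0.1952]
tool_rot: [3.068, -0.672, -0.001]
contact_force: [-0.0, 0.3, -0.3]
width: 0.599
clk 15.1 pos [0.4685 0.3382 0.1952] shift total [ 0.09 -0.02  0.1 ] turn [0.01 0.   0.05] shift in final frame [ 0.09 -0.02  0.1 ] F [-0.   0.3 -0.3] w 0.599 q6 0.96
```

View pics/side6.png

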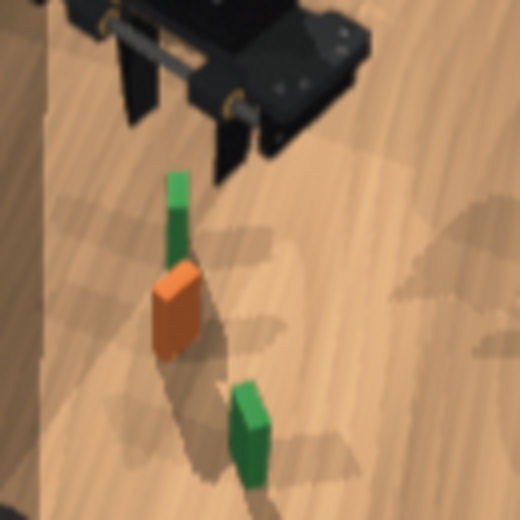

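View pics/top6f.png

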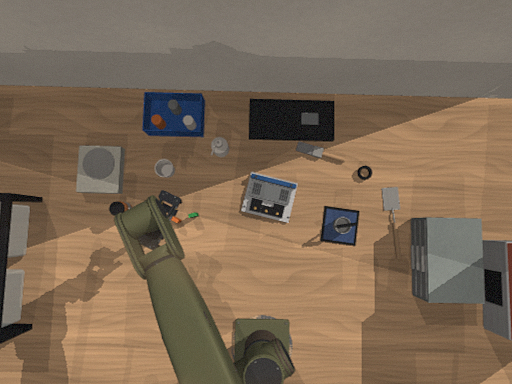

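```bash
python3 -m jog '[0.09,-0.02,0.2,0,0,0,0,0,0.4,0,0,0,0,0,0.4,0,0,0,0,0,0.4,0,0,0,0,0,0.3,0,0,0,0,0,0.2,0,0,0,0,0,0.1,0,0,0,0,0,0,0,0,0]'
python3 - <<'E'
from h import *
go(.473,.337,.034,-25)
e=bot.sense()
for n,x,y in(("side",215,220),("top",130,150)):
    c=Cam(n); im=cv2.resize(c.im[y:y+130,x:x+130,::-1],None,fx=4,fy=4,interpolation=cv2.INTER_CUBIC)
    cv2.imwrite(f"pics/{n}7.png",im)
    print(n,c.proj(e["eef_pos"]-[0,0,.008]), c.proj([.473,.337,.065]))
E
```

```text
clock: 16.0
eef_pos: [0.4731, 0.3372, 0.0951]
tool_rot: [3.068, -0.675, -0.001]
contact_force: [-0.2, -0.4, 0.3]
width: 0.603
clk 16.0 pos [0.4731 0.3372 0.0951] shift total [0.   0.   1.22] turn [0.01 0.   0.03] shift in final frame [-0.    0.    1.22] F [-0.2 -0.4  0.3] w 0.603 q6 0.96
side [260.03706251 282.51005365] [260.02754307 288.25122957]
top [173.36265824 218.82583326] [174.6640681  218.94387692]
```

View pics/side7.png

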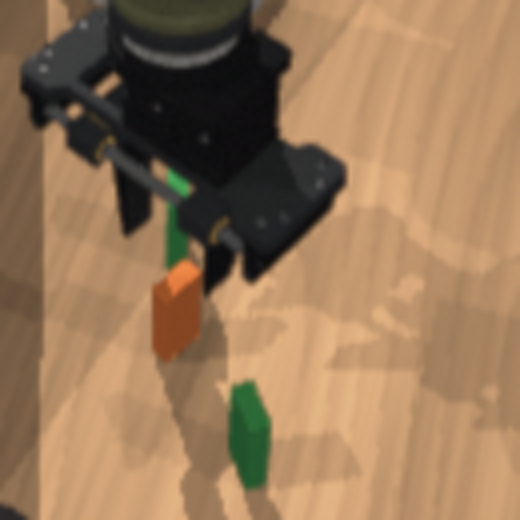

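View pics/top7.png

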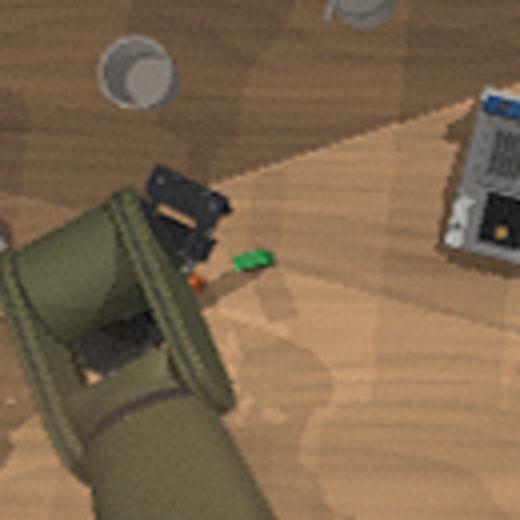

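```bash
python3 -m jog '[0.03,0,0.15,0,0,0,0,0,0.25,0,0,0,0,0,0.25,0,0,0,0,0,0.25,0,0,0,0,0,0.2,0,0,0,0,0,0.1,0,0,0,0,0,0.02,0,0,0,0,0,0,0,0,0]'
python3 -m jog '[0,0,0,0,0,0,0,0,0,0,0,0,0,0,0,0,0,0,0,0,0,0,0,0,0,0,0,0,0,0,0,0,0,0,0,0,0,0,0,0,0,0,0,0,0,0,0,0]' 1 40
python3 - <<'E'
from h import *
go(.473,.337,.034,-25)
c=Cam("side");x,y=215,220
cv2.imwrite(f"pics/side8.png",cv2.resize(c.im[y:y+130,x:x+130,::-1],None,fx=4,fy=4,interpolation=cv2.INTER_CUBIC))
# jig from unobstructed top
t=Cam("top"); cv2.imwrite("pics/tz8.png",cv2.resize(t.im[160:235,225:325,::-1],None,fx=8,fy=8,interpolation=cv2.INTER_CUBIC))
cv2.imwrite("pics/sz8.png",cv2.resize(c.im[155:240,215:315,::-1],None,fx=8,fy=8,interpolation=cv2.INTER_CUBIC)[:600])
E
```

```text
clock: 16.9
eef_pos: [0.4747, 0.3368, 0.0346]
tool_rot: [-3.068, 0.675, -0.0]
contact_force: [0.9, -1.3, -0.4]
width: 0.598
clock: 17.7
eef_pos: [0.4745, 0.3367, 0.0347]
tool_rot: [3.068, -0.675, -0.0]
contact_force: [-0.4, 0.1, 1.2]
width: 0.147
clk 17.7 pos [0.4745 0.3367 0.0347] shift total [-0.03  0.01  0.01] turn [0.   0.   0.03] shift in final frame [-0.03  0.01  0.01] F [-0.4  0.1  1.2] w 0.147 q6 0.96
```

View pics/side8.png

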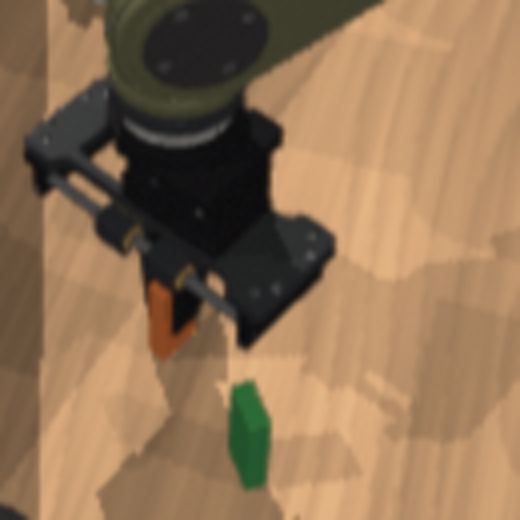

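View pics/tz8.png

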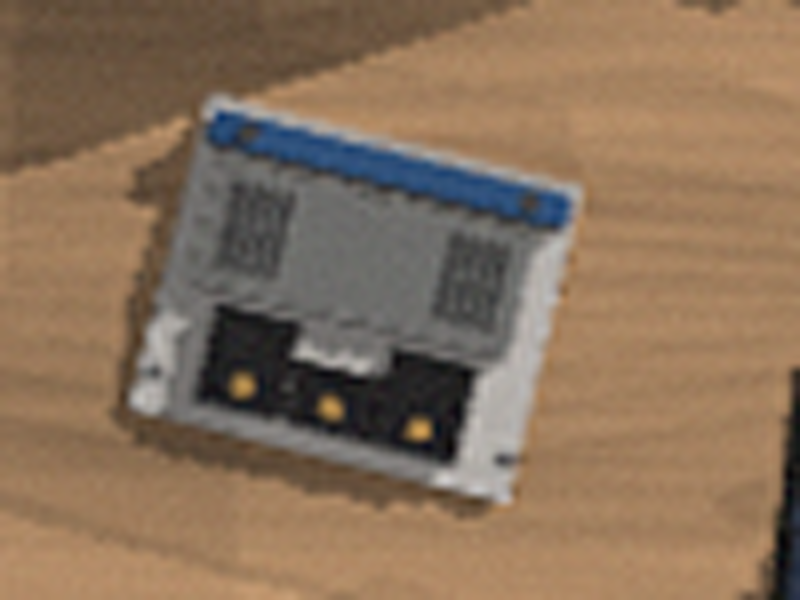

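View pics/sz8.png

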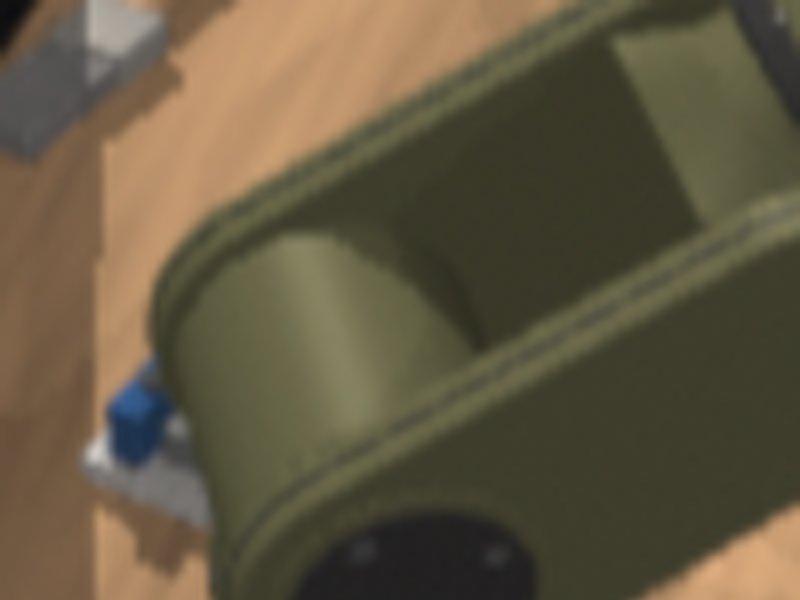

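Spacer gripped (width 0.147 ≈ 14 mm). The gap looks tight (~17 mm), so I'll profile it along the jig's x in the clear top view.

```bash
python3 - <<'E'
from h import *
t=Cam("top")
O=np.array([.5687,-.0189]);a=np.radians(-12.7);ex=np.array([np.cos(a),np.sin(a)]);ey=np.array([-ex[1],ex[0]])
def prof(z,xs,ys,ch):
    uv=np.array([[t.proj([*(O+ex*x+ey*y),z]) for x in xs] for y in ys]).astype(np.float32)
    return cv2.remap(t.im,uv[...,0],uv[...,1],cv2.INTER_CUBIC).astype(float).mean(0) if ch is None else cv2.remap(t.im,uv[...,0],uv[...,1],cv2.INTER_CUBIC).astype(float)[...,ch]
xs=np.arange(-.082,.085,.002)
p=prof(.030,xs,np.arange(-.012,.0121,.003),None)
for x,c in zip(xs,p): print(int(round(x*1000)),c.astype(int).tolist(),end=' ')
print("\nslot y profile at x=-31:")
ys=np.arange(-.04,.041,.002)
p=prof(.030,ys*0-.032,[0],None) if 0 else None
uv=np.array([[t.proj([*(O+ex*x+ey*y),.021]) for y in ys] for x in (-.033,-.030,-.027)]).astype(np.float32)
q=cv2.remap(t.im,uv[...,0],uv[...,1],cv2.INTER_CUBIC).mean((0,2))
print([(int(round(y*1000)),int(v)) for y,v in zip(ys,q)])
# panel near edge at deep gaps, left (+y) & right
for y0 in(.06,.04,-.04,-.06): 
    p=prof(.03,xs,np.arange(y0-.006,y0+.0061,.003),None)
    print(y0,[(int(round(x*1000)),int(c.mean())) for x,c in zip(xs,p) if -.026<x<.066])
E
```

```text
-82 [102, 88, 75] -80 [118, 111, 106] -78 [128, 125, 123] -76 [134, 131, 129] -74 [134, 131, 128] -72 [117, 115, 111] -70 [88, 86, 84] -68 [54, 54, 55] -66 [32, 33, 36] -64 [33, 32, 31] -62 [55, 48, 38] -60 [81, 66, 48] -58 [95, 77, 54] -56 [93, 76, 53] -54 [76, 63, 47] -52 [56, 47, 38] -50 [40, 37, 34] -48 [32, 32, 33] -46 [28, 29, 31] -44 [24, 24, 24] -42 [16, 15, 16] -40 [38, 35, 36] -38 [97, 93, 92] -36 [151, 147, 144] -34 [167, 163, 159] -32 [157, 153, 150] -30 [137, 134, 131] -28 [120, 117, 115] -26 [113, 111, 109] -24 [111, 109, 107] -22 [112, 110, 108] -20 [114, 111, 109] -18 [109, 106, 105] -16 [100, 98, 96] -14 [100, 98, 96] -12 [108, 106, 104] -10 [112, 111, 109] -8 [111, 111, 109] -6 [110, 110, 108] -4 [109, 108, 106] -2 [109, 107, 105] 0 [108, 107, 106] 2 [108, 108, 107] 4 [109, 109, 108] 6 [109, 110, 107] 8 [108, 108, 105] 10 [106, 108, 105] 12 [107, 109, 106] 14 [108, 110, 106] 16 [109, 109, 107] 18 [109, 109, 107] 20 [110, 109, 107] 22 [109, 109, 106] 24 [108, 108, 106] 26 [109, 108, 105] 28 [108, 108, 105] 30 [108, 108, 106] 32 [109, 109, 108] 34 [109, 109, 108] 36 [
[... 2130 characters left out ...]
, 83), (24, 79), (26, 77), (28, 76), (30, 76), (32, 76), (34, 75), (36, 75), (38, 80), (40, 89), (42, 102), (44, 111), (46, 108), (48, 101), (50, 90), (52, 74), (54, 63), (56, 67), (58, 77), (60, 83), (62, 85), (64, 83)]
-0.06 [(-26, 58), (-24, 55), (-22, 71), (-20, 99), (-18, 109), (-16, 102), (-14, 97), (-12, 102), (-10, 108), (-8, 110), (-6, 109), (-4, 99), (-2, 85), (0, 76), (2, 76), (4, 81), (6, 81), (8, 79), (10, 77), (12, 75), (14, 74), (16, 74), (18, 78), (20, 81), (22, 80), (24, 76), (26, 75), (28, 75), (30, 75), (32, 75), (34, 73), (36, 73), (38, 79), (40, 90), (42, 102), (44, 109), (46, 107), (48, 99), (50, 84), (52, 66), (54, 59), (56, 65), (58, 71), (60, 75), (62, 79), (64, 79)]
```

```bash
python3 -m jog '[0,0,-0.1,0,0,0,0,0,-0.3,0,0,0,0,0,-0.4,0,0,0,0,0,-0.4,0,0,0,0,0,-0.4,0,0,0,0,0,-0.4,0,0,0,0,0,-0.3,0,0,0,0,0,0,0,0,0]'
python3 -c "
from h import *
go(.5439,-.0108,.15,-12.7)"
```

```text
clock: 18.65
eef_pos: [0.4763, 0.3377, 0.1536]
tool_rot: [-3.064, 0.674, -0.007]
contact_force: [1.0, -0.1, 0.3]
width: 0.146
clk 18.65 pos [0.4763 0.3377 0.1536] shift total [4.15 5.76 0.06] turn [-0.05 -0.04 -2.11] shift in final frame [2.85 6.5  0.07] F [ 1.  -0.1  0.3] w 0.146 q6 0.96
```

```bash
python3 -m jog '[0.15,0.21,0,0,0,0,0.3,0.41,0,0,0,0,0.3,0.41,0,0,0,0,0.3,0.41,0,0,0,0,0.3,0.41,0,0,0,0,0.3,0.41,0,0,0,0,0.3,0.41,0,0,0,0,0.3,0.41,0,0,0,0]'
python3 -m jog '[0.3,0.41,0,0,0,0,0.3,0.41,0,0,0,0,0.3,0.41,0,0,0,0,0.3,0.41,0,0,0,0,0.3,0.41,0,0,0,0,0.3,0.41,0,0,0,0,0.12,0.18,0,0,0,-1,0,0,0,0,0,-1.1]' 2>&1 || true
python3 -c "
from h import *
go(.5439,-.0108,.15,-12.7)"
```

```text
clock: 19.45
eef_pos: [0.511, 0.1477, 0.1478]
tool_rot: [3.067, -0.675, -0.005]
contact_force: [0.6, 0.8, -0.7]
width: 0.146
out of range: row 8 has -1.1, outside -1 to 1
clk 19.45 pos [0.511  0.1477 0.1478] shift total [ 1.93  2.6  -0.04] turn [ 0.02  0.03 -2.12] shift in final frame [ 1.34  2.95 -0.04] F [ 0.6  0.8 -0.7] w 0.146 q6 0.61
```

```bash
python3 -m jog '[0.3,0.41,0,0,0,0,0.3,0.41,0,0,0,0,0.3,0.41,0,0,0,0,0.3,0.41,0,0,0,0,0.3,0.41,0,0,0,0,0.3,0.41,0,0,0,-0.2,0.12,0.18,0,0,0,-0.95,0,0,0,0,0,-0.95]'
python3 -m jog '[0,0,0.15,0,0,0,0,0,0.3,0,0,0,0,0,0.3,0,0,0,0,0,0.15,0,0,0,0,0,0,0,0,0,0,0,0,0,0,0,0,0,0,0,0,0,0,0,0,0,0,0]'
python3 - <<'E'
from h import *
go(.5439,-.0108,.10,-12.7)
c=Cam("side");x,y=215,150
cv2.imwrite(f"pics/side9.png",cv2.resize(c.im[y:y+90,x:x+100,::-1],None,fx=6,fy=6,interpolation=cv2.INTER_CUBIC))
E
```

```text
clock: 20.25
eef_pos: [0.5429, -0.0126, 0.1477]
tool_rot: [3.122, -0.348, -0.005]
contact_force: [0.4, 1.1, -0.5]
width: 0.144
clock: 21.05
eef_pos: [0.5447, -0.0103, 0.1055]
tool_rot: [-3.122, 0.35, -0.002]
contact_force: [0.1, -0.9, -0.7]
width: 0.145
clk 21.05 pos [ 0.5447 -0.0103  0.1055] shift total [-0.01  0.01  0.11] turn [-0.   -0.02 -0.01] shift in final frame [-0.01  0.01  0.11] F [ 0.1 -0.9 -0.7] w 0.145 q6 0.11
```

View pics/side9.png

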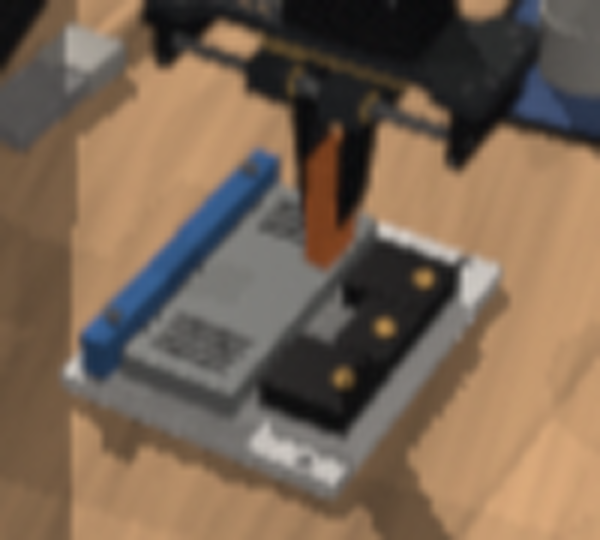

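```bash
python3 - <<'E'
from h import *
s=Cam("side"); f=lambda x,y:(215+(x+.5)/6-.5,150+(y+.5)/6-.5)
e=bot.sense()["eef_pos"];zb=e[2]-.0347
A,B,C=[s.plane(*f(*p),zb) for p in((307,262),(325,270),(352,249))]
m=(A+C)/2; print("spacer bottom in side frame",m,"minus tcp",(m-e)[:2]); print(np.linalg.norm(A-B),np.linalg.norm(C-B))
# jig in side frame: dots and plate corners
dots=[s.plane(*f(*p),.031) for p in((343,378),(385,327),(424,278))];print(np.round(dots,4).tolist())
P=[s.plane(*f(*p),.012) for p in((68,375),(336,492),(500,268))];print(np.round(P,4).tolist(),(P[0]+P[2])/2)
def J(O,yaw,p):
    a=np.radians(yaw);d=np.asarray(p)[:2]-O;return np.array([np.cos(a)*d[0]+np.sin(a)*d[1],-np.sin(a)*d[0]+np.cos(a)*d[1]])
O=((P[0]+P[2])/2)[:2]
print("spacer in jig(side)",J(O,-12.7,m))
for n,p,z in(("shal inner left",(302,338),.03),("panel near edge",(330,290),.03),("panel left near corner",(240,398),.03),("panel right near corner",(372,222),.03),("left far corner panel",(125,352),.03),("deep left near inner corner top",(262,380),.03),("deep outer near corner",(345,420),.03),("outer right",(460,262),.03)):
    print(n,J(O,-12.7,s.plane(*f(*p),z)).round(4))
E
```

```text
spacer bottom in side frame [ 0.54675356 -0.00335171  0.07064131] minus tcp [0.00224762 0.00704228]
0.010799293036234319 0.021526514280198153
[[0.5264, 0.0403, 0.031], [0.5163, -0.0029, 0.031], [0.5067, -0.0461, 0.031]]
[[0.666, 0.0607, 0.012], [0.5128, 0.0993, 0.012], [0.4744, -0.088, 0.012]] [ 0.57019606 -0.01367387  0.012     ]
spacer in jig(side) [-0.02513825  0.00491588]
shal inner left [-0.0219  0.0263]
panel near edge [-0.0164 -0.0135]
panel left near corner [-0.017   0.0804]
panel right near corner [-0.0093 -0.0738]
left far corner panel [0.0502 0.0806]
deep left near inner corner top [-0.0199  0.0637]
deep outer near corner [-0.0692  0.068 ]
outer right [-0.0648 -0.0677]
```

```bash
python3 -m jog '[0,0,0.1,0,0,0,0,0,0.2,0,0,0,0,0,0.2,0,0,0,0,0,0.13,0,0,0,0,0,0,0,0,0,0,0,0,0,0,0,0,0,0,0,0,0,0,0,0,0,0,0]'
python3 - <<'E'
from h import *
go(.5439,-.0108,.0467,-12.7)
c=Cam("side");x,y=240,165
cv2.imwrite(f"pics/side10.png",cv2.resize(c.im[y:y+60,x:x+65,::-1],None,fx=9,fy=9,interpolation=cv2.INTER_CUBIC))
E
```

```text
clock: 21.95
eef_pos: [0.5445, -0.0104, 0.0737]
tool_rot: [-3.122, 0.35, -0.002]
contact_force: [0.5, 0.9, -0.6]
width: 0.145
clk 21.95 pos [ 0.5445 -0.0104  0.0737] shift total [-0.01  0.01  0.54] turn [-0.   -0.01 -0.01] shift in final frame [-0.01  0.01  0.54] F [ 0.5  0.9 -0.6] w 0.145 q6 0.11
```

View pics/side10.png

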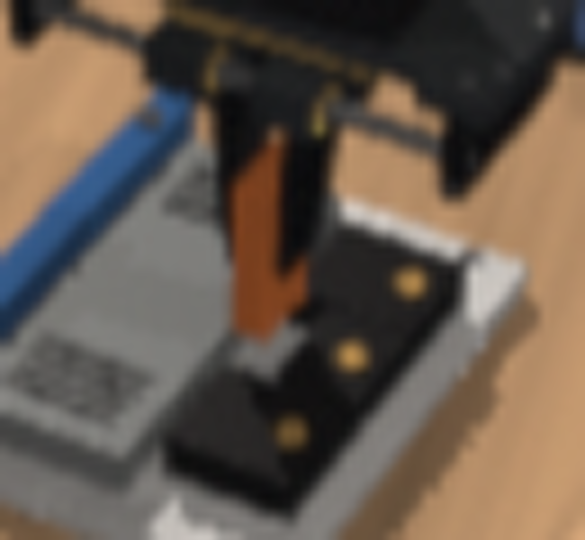

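```bash
python3 - <<'E'
from h import *
s=Cam("side"); f=lambda x,y:(240+(x+.5)/9-.5,165+(y+.5)/9-.5)
O=np.array([.5703,-.0133]);a=np.radians(-12.7)
def J(p):
    d=np.asarray(p)[:2]-O;return np.array([np.cos(a)*d[0]+np.sin(a)*d[1],-np.sin(a)*d[0]+np.cos(a)*d[1]])
zb=bot.sense()["eef_pos"][2]-.0347
A,B=[J(s.plane(*f(*p),zb)) for p in((232,328),(264,342))]
print(A,B,"centre est",(A+B)/2-[0,.015])
def P(x,y,z):
    w=O+np.array([np.cos(a)*x-np.sin(a)*y,np.sin(a)*x+np.cos(a)*y]);u,v=s.proj([*w,z]);return ((u-240+.5)*9-.5).round(),((v-165+.5)*9-.5).round()
for n,p in dict(slotL_in=(-.020,.02225,.03),slotL_face=(-.037,.02225,.03),slotR_face=(-.037,-.02225,.03),deepL_out=(-.020,.0658,.03),out_near=(-.069,.0658,.03),out_far=(-.069,-.0658,.03),dot=(-.0574,0,.03),sp_dest_top_plate=(-.02575-.007,.015,.012)).items(): print(n,P(*p))
E
```

```text
[-0.01683083  0.01440782] [-0.02966737  0.01521606] centre est [-0.0232491  -0.00018806]
slotL_in (np.float64(229.0), np.float64(364.0))
slotL_face (np.float64(272.0), np.float64(381.0))
slotR_face (np.float64(334.0), np.float64(306.0))
deepL_out (np.float64(165.0), np.float64(440.0))
out_near (np.float64(295.0), np.float64(492.0))
out_far (np.float64(473.0), np.float64(266.0))
dot (np.float64(357.0), np.float64(363.0))
sp_dest_top_plate (np.float64(270.0), np.float64(403.0))
```

```bash
python3 -m jog '[-0.04,0,0,0,0,0,0,0,0.05,0,0,0,0,0,0.05,0,0,0,0,0,0.05,0,0,0,0,0,0.04,0,0,0,0,0,0.03,0,0,0,0,0,0,0,0,0,0,0,0,0,0,0]'
python3 -c "
from h import *
go(.5439,-.0108,.0467,-12.7)"
```

```text
clock: 22.85
eef_pos: [0.5421, -0.0099, 0.0621]
tool_rot: [-3.122, 0.35, 0.0]
contact_force: [-0.2, 0.0, -1.2]
width: 0.148
clk 22.85 pos [ 0.5421 -0.0099  0.0621] shift total [0.04 0.01 0.31] turn [-0.    0.   -0.01] shift in final frame [0.04 0.01 0.31] F [-0.2  0.  -1.2] w 0.148 q6 0.11
```

```bash
python3 -m jog '[0,0,0.04,0,0,0,0,0,0.04,0,0,0,0,0,0.04,0,0,0,0,0,0.04,0,0,0,0,0,0,0,0,0,0,0,0,0,0,0,0,0,0,0,0,0,0,0,0,0,0,0]'
python3 - <<'E'
from h import *
go(.5439,-.0108,.0467,-12.7)
c=Cam("side");x,y=240,165
cv2.imwrite(f"pics/side11.png",cv2.resize(c.im[y:y+60,x:x+65,::-1],None,fx=9,fy=9,interpolation=cv2.INTER_CUBIC))
E
```

```text
clock: 23.65
eef_pos: [0.5422, -0.0099, 0.0543]
tool_rot: [-3.122, 0.35, -0.0]
contact_force: [0.0, -0.3, -0.1]
width: 0.147
clk 23.65 pos [ 0.5422 -0.0099  0.0543] shift total [0.04 0.01 0.15] turn [-0.   -0.   -0.01] shift in final frame [0.04 0.01 0.15] F [ 0.  -0.3 -0.1] w 0.147 q6 0.11
```

View pics/side11.png

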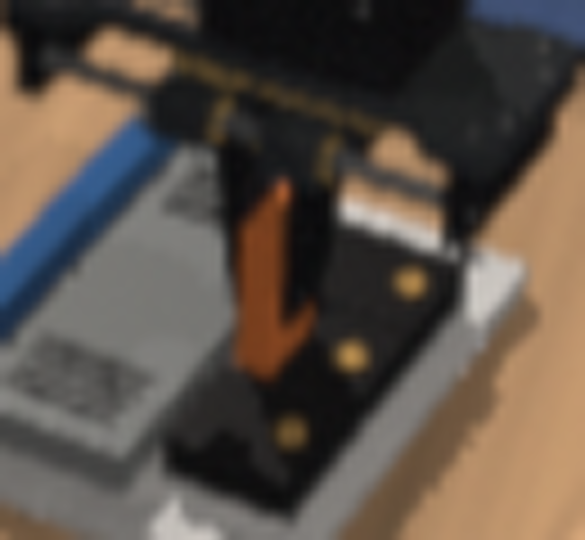

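```bash
python3 -m jog '[0,0,0.04,0,0,0,0,0,0.04,0,0,0,0,0,0.03,0,0,0,0,0,0.02,0,0,0,0,0,0,0,0,0,0,0,0,0,0,0,0,0,0,0,0,0,0,0,0,0,0,0]'
python3 -c "
from h import *
go(.5439,-.0108,.0475,-12.7)"
```

```text
clock: 24.5
eef_pos: [0.5422, -0.0099, 0.0478]
tool_rot: [-3.122, 0.35, -0.0]
contact_force: [0.3, 0.6, -0.3]
width: 0.143
clk 24.5 pos [ 0.5422 -0.0099  0.0478] shift total [0.04 0.01 0.01] turn [-0.   -0.   -0.01] shift in final frame [0.04 0.01 0.01] F [ 0.3  0.6 -0.3] w 0.143 q6 0.11
```

```bash
python3 -m jog '[0.02,0,0,0,0,0,0.02,0,0,0,0,0,0.02,0,0,0,0,0,0.02,0,0,0,0,0,0.02,0,0,0,0,0,0.02,0,0,0,0,0,0.02,0,0,0,0,0,0,0,0,0,0,0]'
python3 -c "
from h import *
go(.5439,-.0108,.0475,-12.7)"
```

```text
clock: 25.3
eef_pos: [0.5491, -0.0115, 0.0477]
tool_rot: [3.122, -0.35, 0.0]
contact_force: [-0.7, -0.7, -0.1]
width: 0.149
clk 25.3 pos [ 0.5491 -0.0115  0.0477] shift total [-0.1   0.01  0.  ] turn [ 0.   -0.   -0.01] shift in final frame [-0.1   0.01  0.  ] F [-0.7 -0.7 -0.1] w 0.149 q6 0.1
```

```bash
python3 -m jog '[0.02,0,0,0,0,0,0.02,0,0,0,0,0,0.02,0,0,0,0,0,0.01,0,0,0,0,0,0.01,0,0,0,0,0,0,0,0,0,0,0,0,0,0,0,0,0,0,0,0,0,0,0]'
python3 -c "
from h import *
go(.5439,-.0108,.0475,-12.7)"
```

```text
clock: 26.1
eef_pos: [0.5529, -0.0124, 0.0477]
tool_rot: [-3.122, 0.35, -0.0]
contact_force: [-1.1, -0.4, -1.2]
width: 0.146
clk 26.1 pos [ 0.5529 -0.0124  0.0477] shift total [-0.18  0.01  0.  ] turn [-0.   -0.   -0.01] shift in final frame [-0.18  0.01  0.  ] F [-1.1 -0.4 -1.2] w 0.146 q6 0.1
```

```bash
python3 -m jog '[0.01,0,0,0,0,0,0.01,0,0,0,0,0,0.01,0,0,0,0,0,0.01,0,0,0,0,0,0,0,0,0,0,0,0,0,0,0,0,0,0,0,0,0,0,0,0,0,0,0,0,0]'
python3 - <<'E'
from h import *
go(.5439,-.0108,.0475,-12.7)
c=Cam("side");x,y=215,150
cv2.imwrite(f"pics/side12.png",cv2.resize(c.im[y:y+90,x:x+100,::-1],None,fx=6,fy=6,interpolation=cv2.INTER_CUBIC))
t=Cam("top"); cv2.imwrite("pics/top12.png",cv2.resize(t.im[155:230,220:320,::-1],None,fx=6,fy=6,interpolation=cv2.INTER_CUBIC))
E
```

```text
clock: 26.9
eef_pos: [0.5543, -0.0127, 0.0475]
tool_rot: [-3.122, 0.35, 0.002]
contact_force: [-3.8, 1.5, 1.6]
width: 0.144
clk 26.9 pos [ 0.5543 -0.0127  0.0475] shift total [-0.21  0.01  0.  ] turn [ 0.    0.01 -0.01] shift in final frame [-0.21  0.01  0.  ] F [-3.8  1.5  1.6] w 0.144 q6 0.1
```

View pics/side12.png

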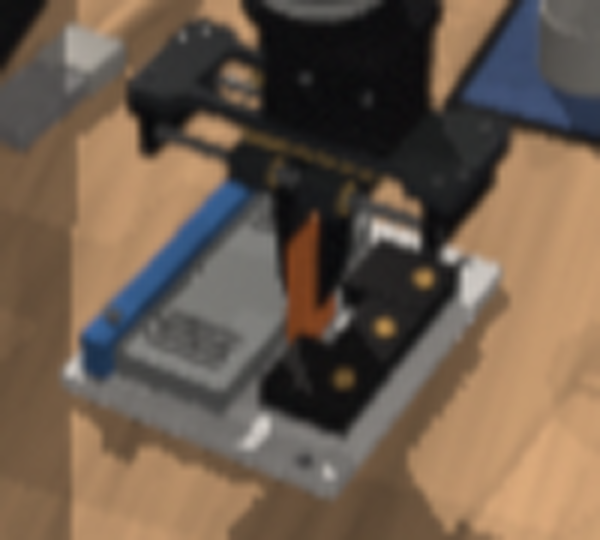

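View pics/top12.png

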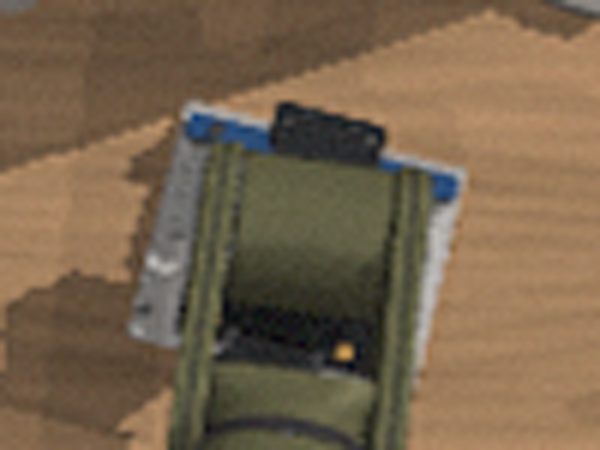

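```bash
python3 -m jog '[0.01,0,0,0,0,0,0.01,0,0,0,0,0,0.01,0,0,0,0,0,0,0,0,0,0,0,0,0,0,0,0,0,0,0,0,0,0,0,0,0,0,0,0,0,0,0,0,0,0,0]'
python3 -c "
from h import *
go(.5439,-.0108,.0475,-12.7)"
```

```text
clock: 27.8
eef_pos: [0.5544, -0.0127, 0.0469]
tool_rot: [-3.122, 0.349, 0.008]
contact_force: [-7.8, 1.6, 2.7]
width: 0.143
clk 27.8 pos [ 0.5544 -0.0127  0.0469] shift total [-0.21  0.01 -0.01] turn [ 0.    0.05 -0.01] shift in final frame [-0.21  0.01 -0.01] F [-7.8  1.6  2.7] w 0.143 q6 0.1
```

```bash
python3 -m jog '[0.01,0,0,0,0,0,0.01,0,0,0,0,0,0.01,0,0,0,0,0,0.01,0,0,0,0,0,0,0,0,0,0,0,0,0,0,0,0,0,0,0,0,0,0,0,0,0,0,0,0,0]'
python3 - <<'E'
from h import *
go(.5439,-.0108,.0475,-12.7)
c=Cam("side");x,y=220,160
cv2.imwrite(f"pics/side13.png",cv2.resize(c.im[y:y+75,x:x+80,::-1],None,fx=8,fy=8,interpolation=cv2.INTER_CUBIC))
O=np.array([.5703,-.0133]);a=np.radians(-12.7)
im=cv2.imread("pics/top0.png")
E
```

```text
clock: 28.6
eef_pos: [0.5546, -0.0128, 0.0467]
tool_rot: [-3.121, 0.349, 0.015]
contact_force: [-13.6, 3.1, 7.4]
width: 0.145
clk 28.6 pos [ 0.5546 -0.0128  0.0467] shift total [-0.22  0.01 -0.01] turn [ 0.    0.1  -0.01] shift in final frame [-0.22  0.01 -0.02] F [-13.6   3.1   7.4] w 0.145 q6 0.1
```

View pics/side13.png

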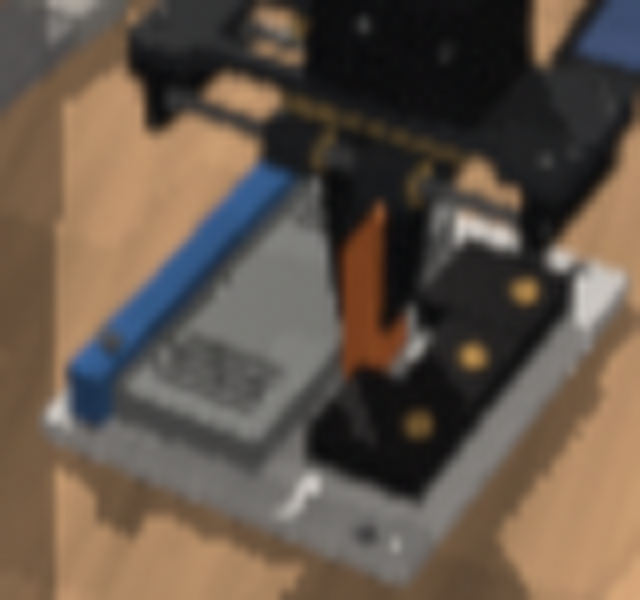

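```bash
python3 - <<'E'
from h import *
s=Cam("side");t=Cam("top")
O=np.array([.5703,-.0133]);a=np.radians(-12.7);ex=np.array([np.cos(a),np.sin(a)]);ey=np.array([-ex[1],ex[0]])
def prof(c,O,z,xs,ys):
    uv=np.array([[c.proj([*(O+ex*x+ey*y),z]) for x in xs] for y in ys]).astype(np.float32)
    return cv2.remap(c.im,uv[...,0],uv[...,1],cv2.INTER_CUBIC).mean((0,2)).astype(int)
xs=np.arange(-.03,.064,.002)
for y0 in(.072,.05,.035,.02): print("side",y0,[(int(round(x*1000)),int(v)) for x,v in zip(xs,prof(s,O,.03,xs,np.arange(y0-.003,y0+.0031,.003)))])
cv2.imwrite("pics/top14.png",cv2.resize(t.im[165:225,230:310,::-1],None,fx=9,fy=9,interpolation=cv2.INTER_CUBIC))
cv2.imwrite("pics/side14.png",cv2.resize(s.im[175:225,225:285,::-1],None,fx=12,fy=12,interpolation=cv2.INTER_CUBIC))
go(.5439,-.0108,.0475,-12.7)
E
```

```text
side 0.072 [(-30, 18), (-28, 20), (-26, 30), (-24, 52), (-22, 80), (-20, 100), (-18, 103), (-16, 90), (-14, 76), (-12, 70), (-10, 72), (-8, 87), (-6, 109), (-4, 123), (-2, 127), (0, 128), (2, 126), (4, 121), (6, 118), (8, 119), (10, 120), (12, 119), (14, 116), (16, 116), (18, 119), (20, 120), (22, 118), (24, 119), (26, 120), (28, 122), (30, 120), (32, 117), (34, 117), (36, 120), (38, 121), (40, 120), (42, 120), (44, 123), (46, 128), (48, 129), (50, 120), (52, 102), (54, 86), (56, 72), (58, 62), (60, 60), (62, 68)]
side 0.05 [(-30, 32), (-28, 28), (-26, 24), (-24, 22), (-22, 26), (-20, 43), (-18, 65), (-16, 73), (-14, 68), (-12, 65), (-10, 69), (-8, 84), (-6, 105), (-4, 120), (-2, 125), (0, 123), (2, 117), (4, 107), (6, 93), (8, 83), (10, 79), (12, 83), (14, 89), (16, 90), (18, 88), (20, 87), (22, 85), (24, 83), (26, 79), (28, 76), (30, 76), (32, 79), (34, 85), (36, 87), (38, 86), (40, 83), (42, 80), (44, 79), (46, 83), (48, 88), (50, 86), (52, 79), (54, 70), (56, 63), (58, 59), (60, 59), (62, 70)]
side 0.035 [(-30, 17), (-28, 19), (-26, 26), (-24, 33), (-22, 38), (-20, 50), (-18, 67)
[... 417 characters left out ...]
, (62, 67)]
side 0.02 [(-30, 67), (-28, 59), (-26, 55), (-24, 57), (-22, 59), (-20, 60), (-18, 63), (-16, 67), (-14, 69), (-12, 68), (-10, 68), (-8, 77), (-6, 96), (-4, 114), (-2, 121), (0, 123), (2, 122), (4, 122), (6, 122), (8, 122), (10, 122), (12, 122), (14, 122), (16, 121), (18, 120), (20, 119), (22, 119), (24, 119), (26, 119), (28, 120), (30, 120), (32, 120), (34, 120), (36, 120), (38, 121), (40, 121), (42, 121), (44, 121), (46, 120), (48, 112), (50, 95), (52, 77), (54, 68), (56, 60), (58, 55), (60, 56), (62, 68)]
clk 28.75 pos [ 0.5546 -0.0127  0.0467] shift total [-0.22  0.01 -0.01] turn [ 0.    0.1  -0.01] shift in final frame [-0.22  0.01 -0.02] F [-14.    3.    7.2] w 0.145 q6 0.1
```

View pics/top14.png

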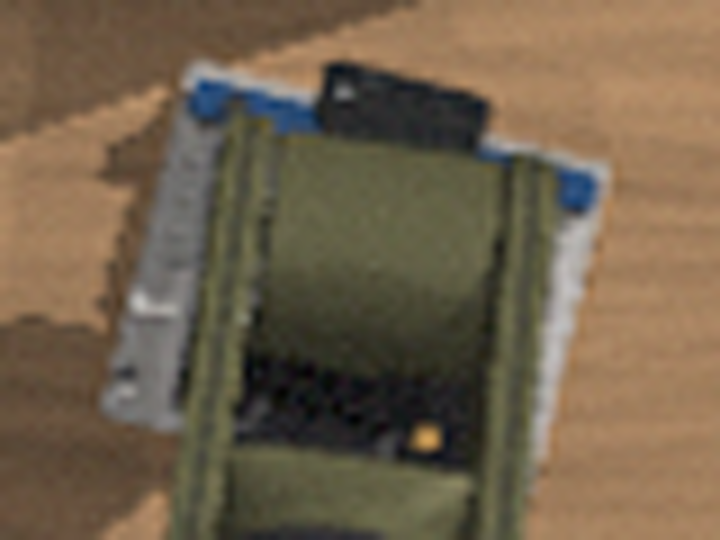

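View pics/side14.png

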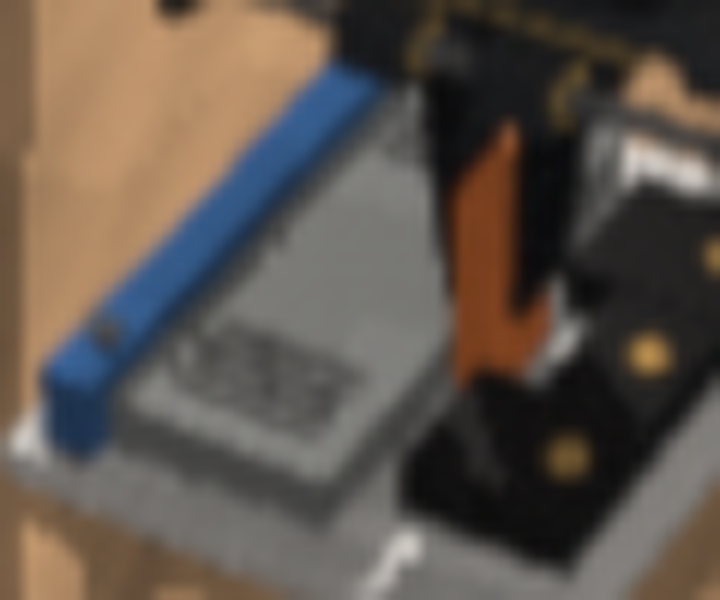

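```bash
python3 -m jog '[0,0,0,0,0,0,0,0,0,0,0,0,0,0,0,0,0,0,0,0,0,0,0,0,0,0,0,0,0,0,0,0,0,0,0,0,0,0,0,0,0,0,0,0,0,0,0,0]'
python3 - <<'E'
from h import *
t=Cam("top"); cv2.imwrite("pics/top15.png",t.im[:,:,::-1])
E
```

```text
clock: 29.55
eef_pos: [0.5546, -0.0127, 0.0467]
tool_rot: [-3.121, 0.349, 0.015]
contact_force: [-13.3, 2.9, 7.6]
width: 0.144
```

View pics/top15.png

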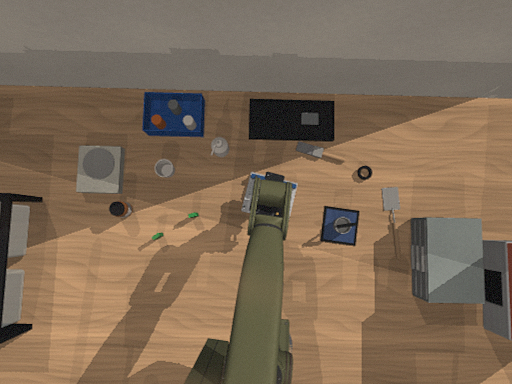

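The pot is centred on the mat at (343,226), the bystanders and the green decoys are where they were, and the push holds steady at about 13.5 N. Handing in.

```bash
python3 -c "
from workcell import bot
print(bot.sign_off())"
```

```text
the job is handed in; nothing more can be done
None
```

I lifted the pot off the panel and set it down released near the middle of the mat. I then lowered the orange spacer into the middle gap, which is the wide one, without touching the blocks. Pushing with it brought the panel against the fence, and I handed the job in with the spacer still gripped and pressing. The clock stood at about 29.6 s of the 66 s allowed, and the hand-in reported no verdict.

**Passed**
- **Push:** the force held steady at about 13.5 N. The panel stopped moving while the force rose from 4 to 14 N, so it is against the fence.
- **Panel edge:** in the side view, its near edge runs parallel to the stop blocks along the half I could see.
- **Grip and position:** the gripper opening matched the 14 mm spacer, and the spacer was tilted only about 0.01 rad. Its foot is on the plate, bearing down with about 7 N.
- **Everything else:** the last top picture shows the pot on the mat and the bystanders where they started.

**Unsure or in disagreement**
- **Camera mismatch:** the two cameras disagreed by 2–7 mm, mostly in y. The spacer's sideways centring in the gap, roughly 0–3 mm off, is therefore an estimate.
- **Not seen:** the panel's right end at the fence was hidden by the gripper and arm in the final pictures. That it is flush there is inferred from the force and the straight visible edge.

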